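Lock the counter display case with its rod

ROBOT

A 7-joint arm with a two-finger parallel gripper is mounted at the origin on the work surface. World frame = base frame: x ahead of the robot, y to its left, z up, the work surface at z = 0. Lengths are in m, angles in rad, forces in N, time in s.
With the tool pointing down it reaches from about 0.4 to 0.85 m from the base axis. Payload 6.9 kg.
Tool frame: the origin (TCP) lies on the centre line of the jaws, within the pads' length; the fingertips stand 25 mm ahead of it and the grasp point (between the pads) lies 6 mm ahead of it; z points along the fingers, y is the line along which they close (so a half turn about z gives the same grasp; the last joint's range is limited). The gripper opens to 85 mm and grips with 20 to 120 N. Pads are 22 mm wide; open, the fingers measure 114 mm over their backs; the gripper's body (76 mm by 85 mm) begins 54 mm behind the grasp point. The pads swing forward as they close: fully open they stand 13 mm farther back than shut.
Start: joints at [-1.173, 0.507, -0.238, 1.5, 0.126, 1.149, -0.155], TCP at [0.18, 0.599, 0.228] pointing down, gripper open.
Joint ranges: [-3.08, 3.08], [-0.24, 2.05], [-1.43, 1.35], [0, 2.5], [-1.52, 4.66], [0.17, 1.96], [-2.89, 2.89]. Speed limits (rad/s): [2.39, 2.39, 3.14, 3.14, 3.14, 3.14, 3.14].

INTERFACE

Orientations are given as a rotation vector (axis times angle).
In Python, from station import bot, fingers, solver, read_camera gives the robot as it stands. Calls block until the motion is done:
- bot.goto(position, orientation): joint-space move of the TCP to a pose.
- bot.movel(position, ori=None, max_speed=0.15): straight line of the TCP; ori=None keeps the orientation; max_speed is the mean speed in m/s.
- bot.move_joints(angles): joint-space move.
- fingers.set_gripper(opening): finger opening in m; the grip force is fixed at half the most; returns when the fingers have stopped.
- bot.hold(seconds).
- solver.solve_ik(position, orientation): joint angles nearest the present ones, or None.
- read_camera(name): name is "side" or "top"; returns a dict with "img" (384x512x3 uint8, blue, green, red), "camera_matrix" (3x3 intrinsics, pixels), "distortion" ([k1, k2, p1, p2, k3] as OpenCV has them; the pictures are not rectified), "eye" and "attitude" of the camera in the world. Camera axes: x right, y up, looking along -z (the intrinsics and any distortion apply to the point x, -y, -z); pixel columns grow to the right and rows downward; lengths in m; the calibration is good to about 2 mm. A picture is of the moment at which its call begins. There is no depth.
A pose or a line that the arm cannot do raises bot.MotionError and nothing moves.
- bot.job_done(): hands the job in; it is judged then, once.
Readings, each from a call of its own:
- bot.read_clock(): time.
- bot.read_qpos(): joint angles.
- bot.read_joint_vel(): joint speeds.
- bot.read_tau(): joint torques, N m.
- bot.read_position(): TCP position.
- bot.read_orientation(): TCP orientation.
- bot.read_wrist_force(): force on the tool from outside, world axes, zero at the start.
- bot.read_moment(): the same for the moment, N m.
- bot.read_gripper_width(): finger opening in m.
- bot.read_finger_force(): force on a finger pad.
Only numpy, scipy, OpenCV 4.12 (cv2) and the standard library are available. Lean on these libraries where they do the work, as an engineer would, in place of code of your own. Each camera call takes 0.05 s, during which the arm holds its last target. There are 200 camera calls.

TASK

Lock up the display case on the shop counter: press its lid fully shut, so that the lid's two blue eyes come in line with the case's three dark eyes, then slide the brass locking rod through all five eyes, from whichever side you like, until its red handle is fully home against the outer eye. Let go of it there. Leave the orange carton, the jar and the tin where they stand.

Things in the scene. Friction and masses are not known exactly. Their poses are not given: they have to be found in the camera images.
- case: White open-topped display case full of coloured packets, fixed to the counter: 140 mm (x) x 140 mm (y) x 90 mm high. Origin: centre of its underside, on the counter; +x points away from its front. Its front (-x) face carries three dark steel eyes, plates 26 x 26 mm and 8 mm thick (in y) centred at y = -66, 0 and +66 mm, the outer faces of the outer two lying at y = -70 and +70 mm, flush with the case's sides. All holes are 12 mm wide, bored along the case's y axis.
- case_axis (a point): The common axis of the eyes: the centre of the middle dark eye's hole, at (-86, 0, 76) mm in the case's frame; its y axis (the case's y axis) is the line along which the rod must run.
- lid (a joint): The lid's hinge angle in rad: 0 = fully shut (its stop; the eyes are then in line), growing as the front edge rises, at most 1.2. A stiff friction hinge: the lid stays where it is left; pushing it down near its middle takes only a few newtons, and it must be pressed right down to its stop.
- lid_hinge (a point): On the lid's hinge line, at the middle of the case's far (+x) top rim, 70 mm beyond the case's centre and 90 mm above the counter; it marks the underside of the lid.
- lid_front (a point): Middle of the front edge of the lid's upper face. The lid is a clear plate with a blue frame, 142 mm from hinge to front edge, 140 mm wide, 8 mm thick; shut, its upper face is 98 mm above the counter. Two blue tongues at y = -33 and +33 mm, 8 mm wide, run 27 mm on beyond the front edge; under each hangs a blue eye, 26 x 26 mm and 8 mm thick with a 12 mm hole, which fits between the dark eyes when the lid is shut.
- rod: The locking rod, 210 mm long overall, 50 to 85 g, lying on the counter. Origin: middle of its length, on the axis of the shaft (4 mm above the counter as it lies); +x runs along the shaft to the tip; z is up as it lies. Brass shaft of 8 mm diameter and 165 mm length with a round end; at the other end the red handle.
- rod_tip (a point): The rounded end of the shaft, 105 mm from the rod's origin along +x.
- rod_shoulder (a point): Where the shaft meets the red handle, on the shaft's axis, 60 mm from the rod's origin along -x: the face that comes to rest against the outer eye.
- rod_grip (a point): Centre of the red handle, a block 45 mm long (along the rod), 14 mm wide (y) and 22 mm tall (z); 22.5 mm behind the shoulder. The handle is flush with the underside of the shaft and rises 18 mm above the shaft's axis, so this point is 7 mm above that axis (z).
- carton: Bystander: flat orange carton of chewing gum, 100 x 65 x 25 mm high, origin under its centre. Leave it.
- jar: Bystander: amber glass jar with a red cap, 64 mm across, 110 mm high, origin under its centre. Leave it.
- tin: Bystander: tin with a green label, 68 mm across, 90 mm high, origin under its centre. Leave it.
Mind the look-alikes: they are no part of the job. There is more than one size of the rod; the job needs the smallest.

How it is judged:
By the outcome, as a careful person would: the job done as asked, in the order asked, and still so for the second after the job is handed in, with the robot touching nothing.
It also fails if it takes over 72 s, if anything falls off the work surface, if the arm or the gripper's body presses on something with over 40 N, if the wrist force passes 120 N, or if a joint passes its speed limit or range.

## Working session

There is one attempt and no reset: what is moved stays moved. The work goes in short steps, each a Python script; the robot and the scene stay as the last script left them, time stands still between calls to the robot, and variables do not carry over. Pictures are saved under pics/ and viewed, at most 10 in all, crops included, and the job is handed in when it is done.

```bash
ls; mkdir -p pics; cat > h.py <<'E'
import numpy as np, cv2
from station import bot, fingers, solver, read_camera
from scipy.spatial.transform import Rotation as R
def att(c):
    a=np.array(c["attitude"],float)
    return a if a.shape==(3,3) else (R.from_rotvec(a).as_matrix() if a.size==3 else R.from_quat(a).as_matrix())
def rays(c,px):
    p=cv2.undistortPoints(np.array(px,float).reshape(-1,1,2),np.array(c["camera_matrix"]),np.array(c["distortion"])).reshape(-1,2)
    d=np.c_[p[:,0],-p[:,1],-np.ones(len(p))]@att(c).T
    return np.array(c["eye"]),d
def onz(c,px,z):
    e,d=rays(c,px); return e+d*((z-e[2])/d[:,2])[:,None]
def proj(c,P):
    q=(np.array(P,float).reshape(-1,3)-np.array(c["eye"]))@att(c)
    q=q*[1,-1,-1]
    return cv2.projectPoints(q,np.zeros(3),np.zeros(3),np.array(c["camera_matrix"]),np.array(c["distortion"]))[0].reshape(-1,2)
def tri(c1,p1,c2,p2):
    e1,d1=rays(c1,[p1]);e2,d2=rays(c2,[p2]);d1=d1[0];d2=d2[0]
    s=np.linalg.lstsq(np.c_[d1,-d2],e2-e1,rcond=None)[0]
    a=e1+s[0]*d1;b=e2+s[1]*d2
    return (a+b)/2,np.linalg.norm(a-b)
E
python3 - <<'E'
from h import *
for n in("top","side"):
    c=read_camera(n); cv2.imwrite(f"pics/{n}0.png",c["img"])
    cv2.imwrite(f"pics/{n}0b.png",cv2.resize(c["img"],(800,600),interpolation=cv2.INTER_CUBIC))
    print(n,c["eye"],c["attitude"],c["camera_matrix"],c["distortion"])
print(bot.read_orientation(),bot.read_clock(),bot.read_gripper_width())
E
```

```text
pics
top [0.3832575  0.07094944 1.13352621] [ 0.15091661 -0.11839237 -1.59324322] [[356.16542926   0.         256.0445693 ]
 [  0.         356.16542926 186.93200429]
 [  0.           0.           1.        ]] [-0.00277932  0.          0.          0.          0.        ]
side [-0.02292676 -0.76280211  1.12340203] [ 0.75469761 -0.23192136 -0.51112957] [[438.8880623    0.         253.7169437 ]
 [  0.         438.8880623  196.71538803]
 [  0.           0.           1.        ]] [-0.12939504  0.          0.          0.          0.        ]
[-4.56679822e-01 -3.10803509e+00  2.45728709e-03] 0.1 0.08546370076562687
```

View pics/top0b.png

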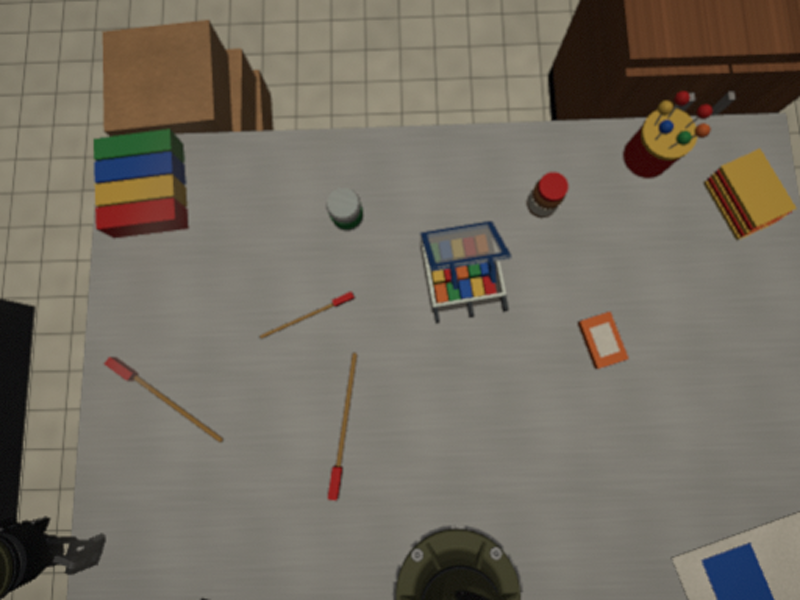

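View pics/side0b.png

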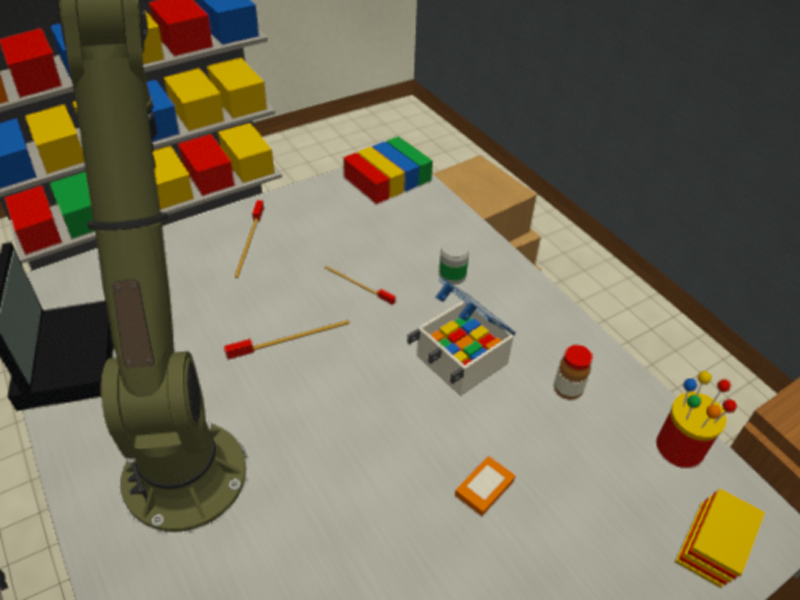

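Top (800x600): the smallest rod has its handle at (343,299) and its tip at (261,338). The case rim is at about (430–508, 225–310), the lid is open and the dark eyes are at (437,316), (471,310) and (505,304). Side: the dark eyes are at (413,337), (434,356) and (457,376). Next I'll measure the rods and zoom on the case.

```bash
python3 - <<'E'
from h import *
c=read_camera("top");s=read_camera("side")
a=cv2.resize(c["img"][130:215,255:340],(600,600),interpolation=cv2.INTER_CUBIC)
b=cv2.resize(s["img"][175:260,252:337],(600,600),interpolation=cv2.INTER_CUBIC)
cv2.imwrite("pics/ct.png",a);cv2.imwrite("pics/cs.png",b)
# rods
for cam,x0,x1,y0,y1 in((c,160,235,180,225),(c,60,150,220,290),(c,200,235,222,325),(s,205,256,165,197)):
    im=cam["img"]; hsv=cv2.cvtColor(im,cv2.COLOR_BGR2HSV); m=np.zeros(im.shape[:2],np.uint8)
    m[y0:y1,x0:x1]=(hsv[y0:y1,x0:x1,1]>90)*255
    red=m&(((hsv[...,0]<6)|(hsv[...,0]>172))*255).astype(np.uint8); br=m&((hsv[...,0]>8)&(hsv[...,0]<30)).astype(np.uint8)*255
    pr=np.argwhere(red)[:,::-1]; pb=np.argwhere(br)[:,::-1]
    print(len(pr),len(pb)); 
    wr=onz(cam,pr,.011);wb=onz(cam,pb,.004)
    vx,vy,ox,oy=cv2.fitLine(wb[:,:2].astype(np.float32),cv2.DIST_HUBER,0,.001,.001).ravel()
    u=np.array([vx,vy]);o=np.array([ox,oy])
    if (wr[:,:2].mean(0)-o)@u>0:u=-u
    tb=(wb[:,:2]-o)@u; 
    print("redc",wr.mean(0),"brass mean",wb.mean(0),"dir",u,np.degrees(np.arctan2(u[1],u[0])),"len",np.ptp(tb),"tip",o+u*tb.max(),"shoulder",o+u*tb.min(), "red off", (wr[:,:2].mean(0)-o)@u, (wr[:,:2].mean(0)-o)@[-u[1],u[0]])
E
```

```text
72 100
redc [0.56762357 0.20985562 0.011     ] brass mean [0.52586046 0.3077922  0.004     ] dir [-0.38566014  0.9226409 ] 112.68473 len 0.15952839082139245 tip [0.49619159 0.37877109] shoulder [0.55771534 0.23158367] red off -0.10646663950170221 -0.0007621031186743244
125 204
redc [0.43810514 0.66625061 0.011     ] brass mean [0.35428192 0.54363852 0.004     ] dir [-0.58055687 -0.8142197 ] -125.48972 len 0.22391770076516082 tip [0.29107774 0.45499588] shoulder [0.4210747  0.63731409] red off -0.1484973095218371 -0.0029327766331297767
144 203
redc [0.20616113 0.22867902 0.011     ] brass mean [0.34388775 0.20597019 0.004     ] dir [ 0.9875591  -0.15724838] -9.047217 len 0.22219358461342195 tip [0.45586473 0.18814018] shoulder [0.23643544 0.22307976] red off -0.13958409479423703 0.0007690162533006979
70 75
redc [0.56834055 0.21024455 0.011     ] brass mean [0.52799985 0.30481381 0.004     ] dir [-0.3910302   0.92037785] 113.018616 len 0.1568143212881587 tip [0.49668023 0.37853166] shoulder [0.55799937 0.23420323] red off -0.10281386258817504 -0.00014923263935617324
```

View pics/ct.png

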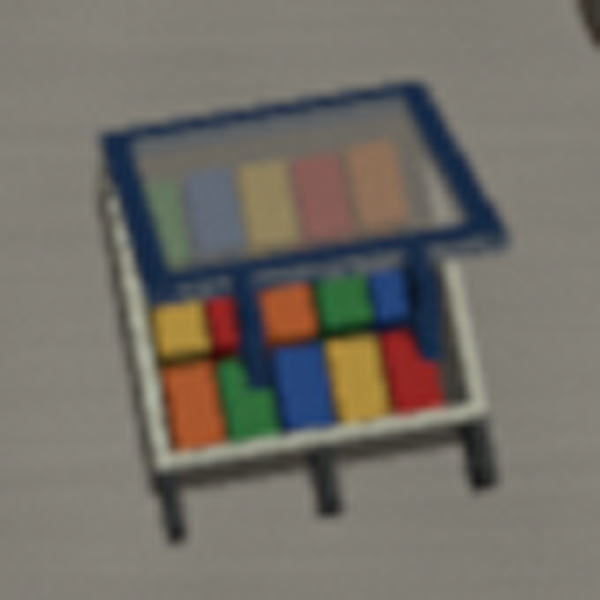

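View pics/cs.png

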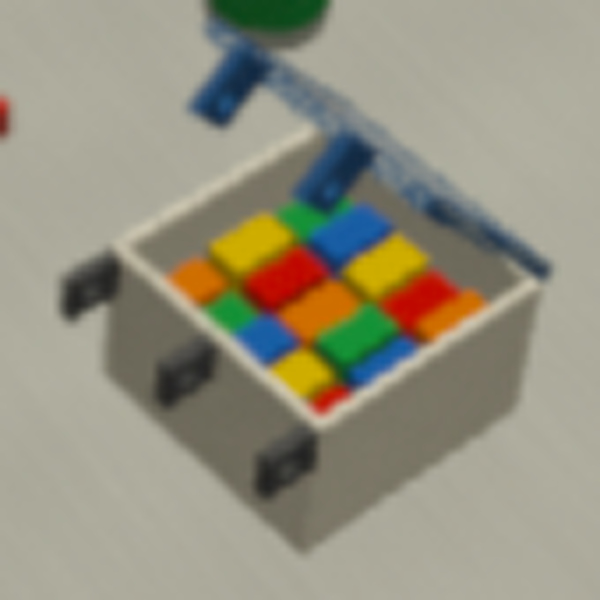

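The crops show the case rim corners, the dark eyes with visible holes (side crop (93,290), (190,372), (290,467)), and the lid open. Next I'll fit the case pose to these points, and the lid angle to the front-edge corners.

```bash
cat > fit.py <<'E'
from h import *
from scipy.optimize import least_squares
c=read_camera("top");s=read_camera("side")
k=85/600
T=lambda p:(np.array(p)+.5)*k-.5+[255,130]
S=lambda p:(np.array(p)+.5)*k-.5+[252,175]
W=.07
obs=[(c,T((157,467)),(-W,W,.09)),(c,T((488,413)),(-W,-W,.09)),
(s,S((120,245)),(-W,W,.09)),(s,S((322,430)),(-W,-W,.09)),(s,S((542,282)),(W,-W,.09)),
(s,S((303,553)),(-W,-W,0)),(s,S((105,376)),(-W,W,0)),(s,S((516,408)),(W,-W,0)),
(s,S((93,290)),(-.086,.062,.076)),(s,S((190,373)),(-.086,-.004,.076)),(s,S((290,467)),(-.086,-.070,.076)),
]
def tow(p,P):
    P=np.array(P);ca,sa=np.cos(p[2]),np.sin(p[2])
    return np.array([p[0]+ca*P[0]-sa*P[1],p[1]+sa*P[0]+ca*P[1],P[2]])
f=lambda p:np.concatenate([proj(a,tow(p,P))[0]-u for a,u,P in obs])
r=least_squares(f,[.68,0,0.1],loss="soft_l1",f_scale=.7)
print(r.x,np.degrees(r.x[2]));print(f(r.x).reshape(-1,2).round(2))
# subsets: top only / side only
for cam in(c,s):
    g=lambda p:np.concatenate([proj(a,tow(p,P))[0]-u for a,u,P in obs if a is cam])
    print(least_squares(g,[.68,0,.1]).x)
# lid
lo=[(c,T((155,297)),(1,1)),(c,T((508,243)),(1,-1)),(s,S((212,27)),(1,1))]
def lidp(th,d,y,h): # distance from hinge, height above underside
    return (W-d*np.cos(th)-(-h)*np.sin(th)*-1*-1*-1 if 0 else W-d*np.cos(th)+h*np.sin(th), y, .09+d*np.sin(th)+h*np.cos(th))
for a,u,(q,y) in lo:
    for h in(0,.008):
        l=least_squares(lambda t:proj(a,tow(r.x,lidp(t[0],.142,y*W,h)))[0]-u,[.7]); print("lid",l.x,l.fun)
print("axis",tow(r.x,(-.086,0,.076)))
E
python3 fit.py
```

```text
[ 0.61473991 -0.03014672  0.13845708] 7.933006604483786
[[ 0.   -0.1 ]
 [-0.25 -0.21]
 [-1.24 -0.12]
 [-0.18 -0.1 ]
 [ 0.33 -0.09]
 [-0.06  0.39]
 [-0.25 -0.47]
 [ 0.18  0.12]
 [ 0.24  0.14]
 [ 0.07  0.59]
 [ 0.14  0.08]]
[ 0.61428663 -0.03072397  0.13508962]
[ 0.61519895 -0.03010835  0.13649364]
lid [0.87565729] [-1.46424305  0.18839899]
lid [0.82021648] [-1.45809358  0.18769625]
lid [0.86052609] [ 0.0380567  -0.00158209]
lid [0.80507408] [ 0.05815073 -0.00242862]
lid [0.87921251] [-0.68816423 -0.5346081 ]
lid [0.82297539] [-0.71790421 -0.55772851]
axis [ 0.52956292 -0.04201602  0.076     ]
```

The fit is good: case at (0.615, −0.030), yaw about 7.9°, and the lid at about 0.85 rad. I'll press the lid shut along its arc with shut fingers.

```bash
cat >> h.py <<'E'
CASE=np.array([.6147,-.0301,.1375])
def tow(P,p=CASE):
    ca,sa=np.cos(p[2]),np.sin(p[2])
    return np.array([p[0]+ca*P[0]-sa*P[1],p[1]+sa*P[0]+ca*P[1],P[2]])
def ori(a):
    x=np.array([np.cos(a),np.sin(a),0]);z=np.array([0,0,-1.]);return R.from_matrix(np.c_[x,np.cross(z,x),z]).as_rotvec()
E
python3 - <<'E'
from h import *
def lidp(th,d=.11,h=.008,tip=.025):
    return tow((.07-d*np.cos(th)+h*np.sin(th)+.011,0,.09+d*np.sin(th)+h*np.cos(th)+tip))
a=CASE[2]+np.pi
o=ori(a)
for b in (CASE[2],CASE[2]+np.pi): print(b,solver.solve_ik(lidp(1.),ori(b)))
P=tow((.02,0,.33)); 
fingers.set_gripper(0.0)
bot.goto(P,o)
f0=np.array(bot.read_wrist_force());print("f0",f0,bot.read_clock(),bot.read_gripper_width())
bot.movel(lidp(1.0),max_speed=.25)
for t in np.r_[np.arange(.9,.02,-.1),.03]:
    bot.movel(lidp(t),max_speed=.12); f=np.array(bot.read_wrist_force())-f0; print(round(t,2),f.round(1))
    if f[2]>25:break
z=bot.read_position()
p=lidp(.03)
for i in range(12):
    p=p-[0,0,.001]; bot.movel(p,max_speed=.03); f=np.array(bot.read_wrist_force())-f0; print(p[2].round(4),np.array(bot.read_position())[2].round(4),f.round(1))
    if f[2]>22:break
print(bot.read_clock())
E
```

```text
0.1375 [-0.35974269  0.61801344  0.64989371  1.47989534 -0.3897535   1.17514182
 -1.08142666]
3.2790926535897933 [ 0.01624185  0.54194367 -0.02279024  1.47437617  0.01302519  1.12542056
  1.69940123]
f0 [ 0.82907609 -0.20211119  0.06239278] 3.8167 -0.00012161636953239742
0.9 [-0.4  0.1 -0.3]
0.8 [-0.6  0.3 -0.7]
0.7 [-1.1  0.6  0.8]
0.6 [0.2 1.2 0.7]
0.5 [-1.1  0.8  0.3]
0.4 [-1.   0.2  0.5]
0.3 [-0.9  1.   0. ]
0.2 [-0.7 -0.3  0.2]
0.1 [-0.6 -0.3 -0.1]
0.03 [-0.2  0.7 -0.4]
0.1253 0.1255 [-0.8  0.2  0. ]
0.1243 0.1243 [-1.5 -0.2  1.2]
0.1233 0.1232 [-1.1  0.6  1.4]
0.1223 0.1222 [-0.6 -0.1  0.8]
0.1213 0.1212 [-1.7 -0.3  0.9]
0.1203 0.1202 [-1.  -0.6  0. ]
0.1193 0.1192 [-0.4 -0.7  0.1]
0.1183 0.1182 [-1.2  0.  -0. ]
0.1173 0.1172 [-1.2  0.2  0.4]
0.1163 0.1162 [-0.7 -0.6  0.5]
0.1153 0.1152 [-0.9 -0.   0.2]
0.1143 0.1142 [-1.1  0.3  1.8]
9.9417
```

```bash
python3 - <<'E'
from h import *
s=read_camera("side");c=read_camera("top")
a=cv2.resize(s["img"][140:260,230:350],(400,400),interpolation=cv2.INTER_CUBIC)
b=cv2.resize(c["img"][110:230,240:360],(400,400),interpolation=cv2.INTER_CUBIC)
cv2.imwrite("pics/lid1.png",np.hstack([a,b]))
print(bot.read_wrist_force(),bot.read_finger_force(),bot.read_position())
E
```

```text
[-0.21049003  0.20313892  0.1575116 ] 0.09787160845007747 [ 0.58625921 -0.03400626  0.11422753]
```

View pics/lid1.png

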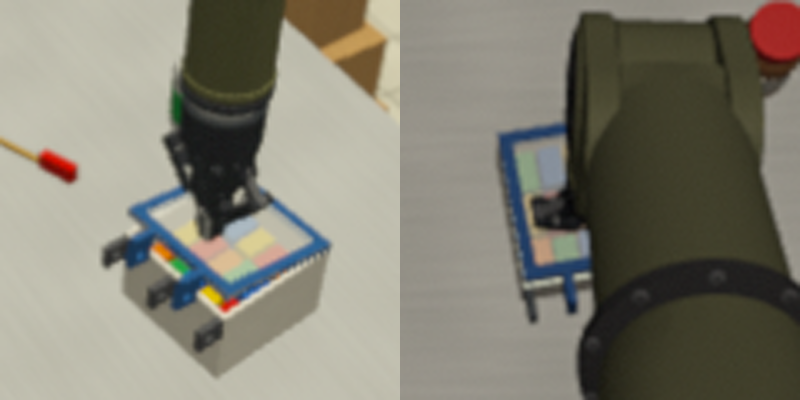

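The lid is nearly down but still slightly raised. I'll keep pressing until the force shows the stop.

```bash
python3 - <<'E'
from h import *
f0=np.array([.83,-.2,.06])
p=np.array(bot.read_position())
for i in range(25):
    p=p-[0,0,.001]; bot.movel(p,max_speed=.03); f=np.array(bot.read_wrist_force())-f0; print(p[2].round(4),np.array(bot.read_position())[2].round(4),f.round(1))
    if f[2]>22:break
bot.hold(.2);print(bot.read_wrist_force())
s=read_camera("side")
a=cv2.resize(s["img"][180:250,250:340],(800,622),interpolation=cv2.INTER_CUBIC)[:600]
cv2.imwrite("pics/lid2.png",a); print(bot.read_clock())
E
```

```text
0.1132 0.1132 [-1.5 -0.4  0.6]
0.1122 0.1122 [-0.9  0.5  0.5]
0.1112 0.1111 [-0.8 -0.1 -0.1]
0.1102 0.1102 [-0.7  0.4  0.3]
0.1092 0.1091 [-0.7 -0.1  0.4]
0.1082 0.1081 [-1.2  0.8 -0.3]
0.1072 0.1071 [-0.7  0.3 -0.3]
0.1062 0.1061 [-0.8  0.1  0.3]
0.1052 0.1052 [-1.6  1.1 -0.1]
0.1042 0.1042 [-0.4  0.6 -0. ]
0.1032 0.1031 [-1.   0.   0.9]
0.1022 0.1021 [-1.2 -0.   0.1]
0.1012 0.1011 [-0.7  0.1 -0.4]
0.1002 0.1001 [-1.3 -0.4  0.4]
0.0992 0.0991 [-0.5  0.1 -0. ]
0.0982 0.0982 [-0.9  0.6 -0.5]
0.0972 0.0971 [-1.2 -0.4  0. ]
0.0962 0.0961 [-0.7  0.1  0.1]
0.0952 0.0951 [-0.4 -0.1 -0.4]
0.0942 0.0949 [-2.6  0.9  6.5]
0.0932 0.0948 [-4.8  0.5 14. ]
0.0922 0.0947 [-7.6  0.7 22.9]
[-6.67534335  0.92723372 21.61853905]
15.7917
```

View pics/lid2.png

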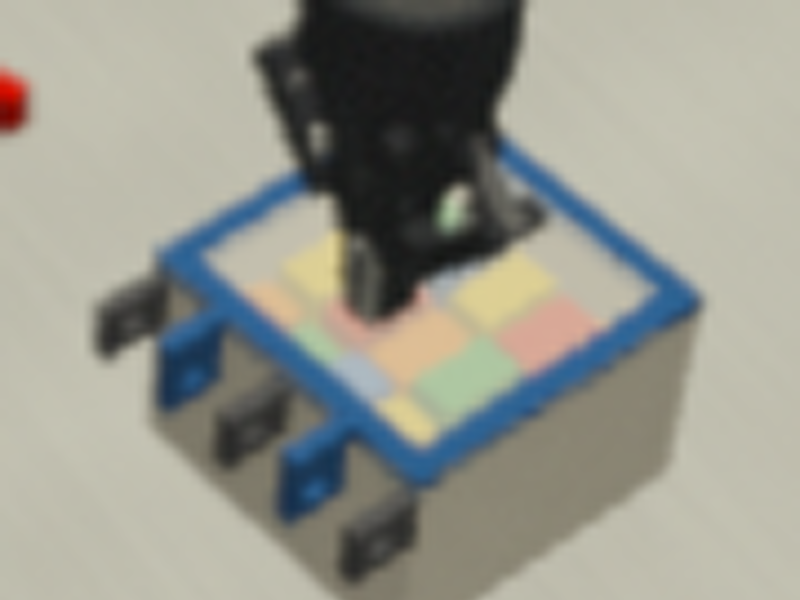

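The lid looks shut: the five holes lie in line, from (132,322) through (257,425) to (380,542). But contact came at TCP z≈0.095, lower than expected. I'll check where the fingertips really are before grasping.

```bash
python3 - <<'E'
from h import *
s=read_camera("side");p=np.array(bot.read_position());print(p,R.from_rotvec(bot.read_orientation()).as_matrix().round(3))
for dz in(0.02,.003,0,-.025): print(dz,((proj(s,p+[0,0,dz])[0]-[250,180]+.5)*800/90).round())
f=["pos"]
bot.movel(p+[0,0,.05],max_speed=.2)
bot.movel(p+[0,0,.12],max_speed=.3)
s=read_camera("side");p=np.array(bot.read_position());im=s["img"]
q=proj(s,[p,p-[0,0,.025]]);print(q)
v=cv2.resize(im[120:250,240:350],(660,780))[:600].copy()
for u in q: cv2.circle(v,tuple(((u-[240,120]+.5)*6).astype(int).tolist()),4,(0,255,0),1)
cv2.imwrite("pics/up.png",v); print(bot.read_clock(),bot.read_wrist_force())
E
```

```text
[ 0.58637355 -0.0339877   0.09470482] [[-0.991 -0.137  0.002]
 [-0.137  0.991  0.   ]
 [-0.002 -0.    -1.   ]]
0.02 [378. 276.]
0.003 [374. 309.]
0 [374. 314.]
-0.025 [368. 361.]
[[294.58423334 188.10289454]
 [293.87412663 194.02631318]]
16.6833 [-0.18666735 -0.10314556 -0.24182179]
```

View pics/up.png

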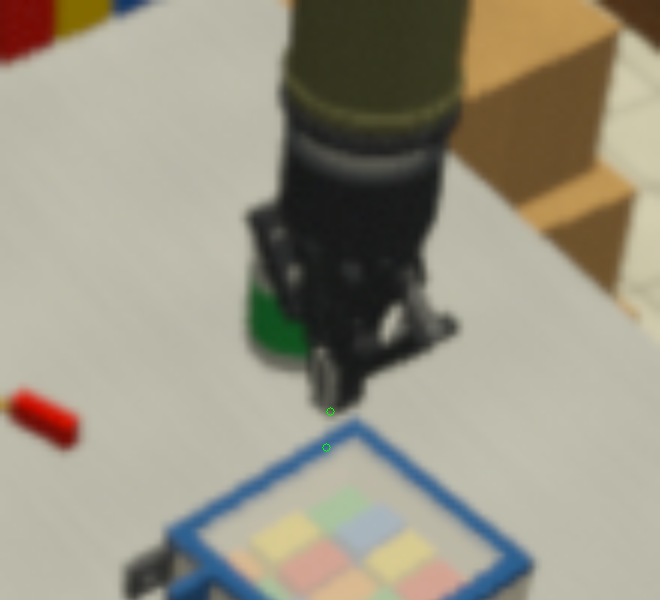

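The picture shows the shut fingertips at the reported TCP, not 25 mm ahead of it. Contact agrees: the tips are about 3 mm behind the TCP. I'll allow for this and descend onto the handle while watching the force.

```bash
python3 - <<'E'
from h import *
for a in(112.8,-67.2): print(a,solver.solve_ik([.5685,.2075,.01],ori(np.radians(a))),solver.solve_ik(tow((-.086,-.28,.1)),ori(CASE[2]+np.pi/2+(0 if a>0 else np.pi))))
a=np.radians(112.8)
fingers.set_gripper(.045)
P=np.array([.5685,.2075,.10])
bot.goto(P,ori(a)); f0=np.array(bot.read_wrist_force())
bot.movel(P*[1,1,0]+[0,0,.03],max_speed=.2)
for z in(.02,.014,.009,.005,.002):
    bot.movel(P*[1,1,0]+[0,0,z],max_speed=.06); f=np.array(bot.read_wrist_force())-f0
    if f[2]>4: print("contact",z,f);break
fingers.set_gripper(0.0)
print(bot.read_gripper_width(),bot.read_finger_force(),bot.read_position())
bot.movel(P*[1,1,0]+[0,0,.20],max_speed=.2)
print(bot.read_gripper_width(),bot.read_wrist_force(),bot.read_clock())
E
```

```text
112.8 [-0.58102778  0.74054446  0.3142387   1.79651114 -0.34749534  0.65906506
  0.33122201] [ 0.22395794  0.69910744  0.43949714  1.59334593 -0.34915423  0.92793602
  0.92178707]
-67.2 [-0.18314299  0.73238015 -0.3385859   1.79103877  0.36123098  0.67949
  2.81443718] [-0.07667553  0.94786477  1.15013635  1.59732831 -0.91160773  1.21640292
 -1.74304621]
0.01252201997820035 59.53768193721771 [0.56873408 0.20752239 0.00230021]
0.011968134985306859 [-0.6008202  -0.9458387  -1.36681023] 21.8583
```

```bash
cat > look.py <<'E'
from h import *
def shaft(cam,tipguess,L=.15):
    # brass pixels near the expected line -> case-frame line parameters
    im=cam["img"];hsv=cv2.cvtColor(im,cv2.COLOR_BGR2HSV)
    m=((hsv[...,0]>8)&(hsv[...,0]<32)&(hsv[...,1]>90)&(hsv[...,2]>50)).astype(np.uint8)
    b=np.array([tow(np.array(tipguess)+[0,-t,0]) for t in np.linspace(-.02,L,30)])
    q=proj(cam,b);roi=np.zeros_like(m)
    cv2.polylines(roi,[q.round().astype(np.int32)],False,1,9)
    return np.argwhere(m&roi)[:,::-1].astype(float)
def line(px):
    return cv2.fitLine(px.astype(np.float32),cv2.DIST_HUBER,0,.01,.01).ravel()
def measure(tipguess):
    c=read_camera("top");s=read_camera("side");res=[];n=[]
    A=[];
    for cam in(c,s):
        px=shaft(cam,tipguess);n.append(len(px));l=line(px)
        _,d=rays(cam,[[l[2]-20*l[0],l[3]-20*l[1]],[l[2]+20*l[0],l[3]+20*l[1]]])
        nn=np.cross(d[0],d[1]);A.append((nn/np.linalg.norm(nn),np.array(cam["eye"])))
        u=px@np.array(l[:2]);e=np.array([l[2:]+l[:2]*(k-l[:2]@l[2:]) for k in(u.min()-.5,u.max()+.5)])
        g=proj(cam,tow(tipguess))[0];tip=e[np.argmin(np.linalg.norm(e-g,axis=1))];res.append(tip)
    # line = intersection of two planes, sampled at two case-y values, in case frame
    ca,sa=np.cos(CASE[2]),np.sin(CASE[2]);ey=np.array([-sa,ca,0])
    out=[]
    for y in(tipguess[1]-.14,tipguess[1]):
        M=np.array([A[0][0],A[1][0],ey]);b=[A[0][0]@A[0][1],A[1][0]@A[1][1],ey@tow((0,y,0))]
        w=np.linalg.solve(M,b);q=w-tow((0,0,0));out.append((q@[ca,sa,0],y,w[2]))
    t,err=tri(c,res[0],s,res[1]);q=t-tow((0,0,0))
    print("px",n,"line@back,tip(case,mm)",(np.array(out)*1e3).round(1).tolist(),"tip",(np.array([q@[ca,sa,0],q@ey,t[2]])*1e3).round(1),"err",round(err*1e3,1))
    return c,s
E
python3 - <<'E'
from look import *
o=ori(CASE[2]+np.pi/2)
pre=(-.086,-.2825,.0743)
bot.goto(tow((-.086,-.2825,.2)),o)
bot.movel(tow(pre),max_speed=.2); bot.hold(.2)
print(bot.read_position(),tow(pre),bot.read_gripper_width())
c,s=measure((-.086,-.095,.076))
v=np.hstack([cv2.resize(s["img"][185:305,250:370],(400,400),interpolation=cv2.INTER_CUBIC),cv2.resize(c["img"][140:260,270:390],(400,400),interpolation=cv2.INTER_CUBIC)])
cv2.imwrite("pics/pre.png",v);print(bot.read_clock())
E
```

```text
[ 0.56896118 -0.32219626  0.07584763] [ 0.56823316 -0.32172147  0.0743    ] 0.012863348285038946
px [117, 102] line@back,tip(case,mm) [[-85.5, -235.0, 77.4], [-85.7, -95.0, 78.1]] tip [-86.4 -92.8  80.1] err 1.1
24.85
```

View pics/pre.png

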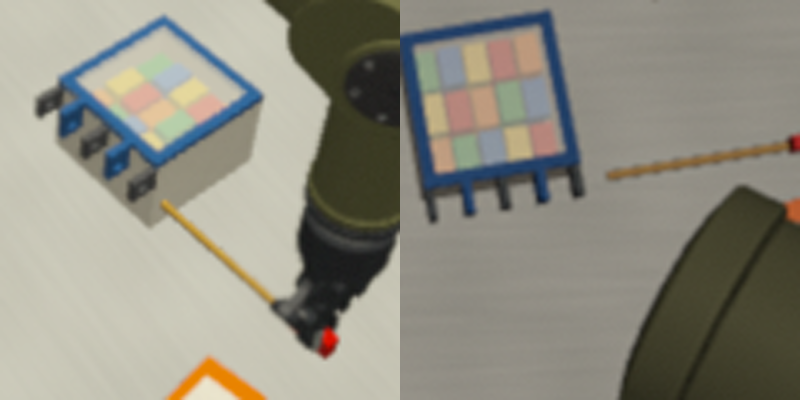

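Lid shut; rod held straight and level, tip about 23 mm short of the outer eye (side (165,203), top (608,176)). The rod sits about 1.7 mm high. I'll lower it and insert in small steps under force watch.

```bash
cat > ins.py <<'E'
from look import *
def run(x,z,ys,f0,lim=8,sp=.06):
    ca,sa=np.cos(CASE[2]),np.sin(CASE[2]);M=np.array([[ca,sa,0],[-sa,ca,0],[0,0,1]])
    for y in ys:
        bot.movel(tow((x,y,z)),max_speed=sp)
        f=M@(np.array(bot.read_wrist_force())-f0)
        print(round(y,4),(M@(np.array(bot.read_position())-tow((0,0,0)))*1e3).round(1),f.round(1))
        if abs(f[1])>lim or np.hypot(f[0],f[2])>15: print("STOP");return y
    return None
E
python3 - <<'E'
from ins import *
bot.movel(tow((-.0863,-.2825,.0727)),max_speed=.05);bot.hold(.3)
f0=np.array(bot.read_wrist_force());print(f0)
measure((-.0863,-.095,.076))
y=run(-.0863,.0727,np.arange(-.2775,-.235,.005),f0)
bot.hold(.2);print(bot.read_clock());measure((-.086,-.055,.076))
E
```

```text
[-0.19535255  0.39738224 -0.83163496]
px [111, 97] line@back,tip(case,mm) [[-86.5, -235.0, 74.8], [-86.7, -95.0, 76.3]] tip [-86.7 -93.3  76.4] err 0.1
-0.2775 [ -86.1 -276.8   72.7] [ 0.7 -0.2 -0.2]
-0.2725 [ -86.1 -271.9   72.7] [-0.4  0.2 -0.5]
-0.2675 [ -86.1 -267.    72.7] [ 0.3 -0.9  0.5]
-0.2625 [ -86.2 -262.    72.6] [ 0.7 -0.5  0.4]
-0.2575 [ -86.2 -257.    72.6] [-0.6 -0.3 -0.6]
-0.2525 [ -86.2 -252.    72.7] [-0.  -1.3 -0.6]
-0.2475 [ -86.2 -247.    72.6] [-0.3 -1.1  0.1]
-0.2425 [ -86.2 -242.    72.7] [0.3 0.  0.2]
-0.2375 [ -86.2 -237.    72.6] [ 0.2 -0.8  0.4]
27.95
px [104, 102] line@back,tip(case,mm) [[-86.5, -195.0, 75.1], [-86.8, -55.0, 76.2]] tip [-86.8 -48.1  76.4] err 0.0
```

```bash
python3 - <<'E'
from ins import *
f0=np.array([-.2,.4,-.83])
y=run(-.0862,.0732,np.arange(-.2275,-.10,.010),f0)
if y is None: y=run(-.0862,.0732,np.arange(-.1035,-.086,.0015),f0,lim=12,sp=.03)
bot.hold(.2);print(bot.read_clock(),bot.read_wrist_force(),bot.read_gripper_width())
E
```

```text
-0.2275 [ -85.9 -226.6   73.2] [ 0.4 -1.1 -0.2]
-0.2175 [ -86.  -216.8   73.2] [0.2 0.7 0.6]
-0.2075 [ -86.  -206.8   73.2] [-0.  -0.   0.3]
-0.1975 [ -86.  -196.8   73.2] [-0.7 -0.6 -0.1]
-0.1875 [ -86.  -186.8   73.2] [ 0.2 -0.4 -0.6]
-0.1775 [ -86.  -176.8   73.2] [-0.  -0.4  0.1]
-0.1675 [ -86.1 -166.8   73.2] [ 0.2 -1.1  0. ]
-0.1575 [ -86.1 -156.8   73.2] [ 0.2 -0.6 -1. ]
-0.1475 [ -86.1 -146.8   73.2] [ 0.7 -0.8  0.2]
-0.1375 [ -86.1 -136.8   73.2] [-0.2 -0.2  0. ]
-0.1275 [ -86.1 -126.8   73.2] [-0.8 -1.   0.1]
-0.1175 [ -86.1 -116.8   73.2] [ 1.1 -0.5 -0.8]
-0.1075 [ -86.1 -106.8   73.2] [0.1 0.2 0.2]
-0.1035 [ -86.2 -103.3   73.2] [ 0.2 -0.8  0.4]
-0.102 [ -86.2 -102.    73.2] [ 0.4 -0.4 -0.4]
-0.1005 [ -86.2 -100.4   73.2] [ 0.9  0.  -0.2]
-0.099 [-86.2 -98.9  73.2] [ 1.  -0.3  0.5]
-0.0975 [-86.2 -97.3  73.2] [-0.2 -0.3 -0.9]
-0.096 [-86.2 -95.9  73.2] [ 0.3 -1.5  0.5]
-0.0945 [-86.2 -95.   73.3] [ 0.4 -3.1 -0.6]
-0.093 [-86.2 -95.   73.4] [-0.5 -5.5 -1.4]
-0.0915 [-86.2 -94.9  73.4] [  0.2 -10.8  -3.4]
-0.09 [-86.2 -94.9  73.5] [  0.4 -13.5  -5.5]
STOP
34.9 [  2.56030447 -13.00134597  -6.66510605] 0.012332147794973759
```

The handle met the outer eye at 13.5 N. I'll ease off, release, lift clear and look.

```bash
python3 - <<'E'
from ins import *
bot.movel(tow((-.0862,-.0935,.0733)),max_speed=.03)
fingers.set_gripper(.04)
bot.movel(tow((-.0862,-.0945,.12)),max_speed=.1)
bot.movel(tow((-.0862,-.13,.25)),max_speed=.2)
bot.goto(tow((-.10,-.3,.30)),ori(CASE[2]+np.pi/2))
bot.hold(.3)
s=read_camera("side");c=read_camera("top")
v=np.hstack([cv2.resize(s["img"][180:260,245:325],(400,400),interpolation=cv2.INTER_CUBIC),cv2.resize(c["img"][135:215,255:335],(400,400),interpolation=cv2.INTER_CUBIC)])
cv2.imwrite("pics/end.png",v);print(bot.read_clock(),bot.read_wrist_force())
E
```

```text
38.1333 [0.7948831  0.14607661 0.20756171]
```

View pics/end.png

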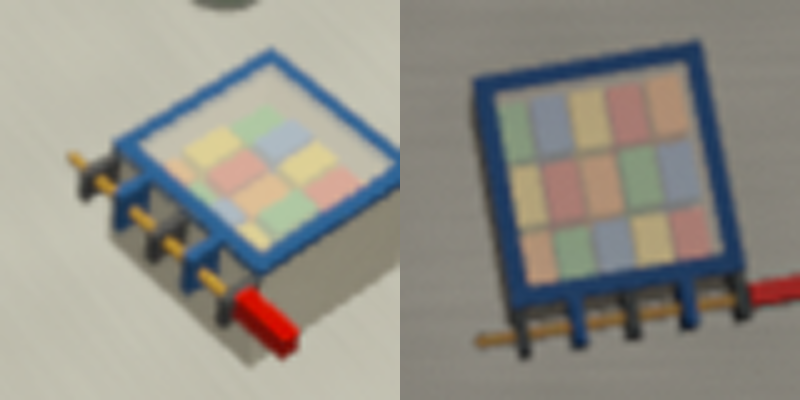

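The rod runs through all five eyes. Its tip sticks out at side (75,158), and the red handle sits against the outer eye at (240,300). The lid is shut, so I'll hand in.

```bash
python3 -c "
from station import bot
print(bot.job_done())"
```

```text
the job is handed in; nothing more can be done
None
```

The lid is pressed shut, the smallest rod is through all five eyes with its red handle against the outer eye, and the gripper let go; I handed the job in at about 38 s on the robot's clock.

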